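# Load a paddle board into the sloping rack behind its hanging catch

### The job

Load the paddle-shaped wooden board from the bench into the sloping rack, wide blade first: push it up the slope so that its own front edge lifts the hanging catch, on until the catch has dropped behind the blade, then let it slide back to rest flat against the catch and release it. Do not touch the catch with the gripper, and leave the oval boards, the sanding block and the sander where they are.

Things in the scene. Friction and masses are not known exactly. Their poses are not given: they have to be found in the camera images.
- board_handle (a point): Grip point on the handle of the loose paddle board (wood, 0.17 kg, 18 mm thick all over, flat on the bench at first). Handle 30 mm wide, 95 mm long, on the middle of the blade's rear edge. Point on the centre line, half-way through the thickness, 70 mm behind the blade's rear edge, 25 mm from the handle's free end. x runs from handle to blade, z up out of the face.
- board_blade (a point): Centre of that board's rectangular blade, 100 mm long (x) by 110 mm wide (y), half-way through its 18 mm thickness; axes as board_handle, which lies 120 mm behind it. Front edge 50 mm ahead, rear edge (square shoulders beside the handle) 50 mm behind.
- bay: Sloping deck of the fixed rack: smooth metal sheet, a board let go on it slides down. Origin on its upper face, centre line, under the catch's pivot, 85 mm above the bench. x up the slope (0.34 rad, away from the robot), y across to the catch's side, z square out of the deck. Deck x = 0 to 166 mm, then a cross wall; side rails 14 mm high, 118 mm apart. A loaded handle hangs out below the low end.
- mouth (a point): Middle of the low, open end, in bay axes at x = -40, y = 0, z = 0 mm. From here to x = 0 only two side tongues carry the blade (|y| = 44 to 59 mm), the middle is open for handle and fingers; rails 118 mm apart start here and flared guides go on to x = -79 mm.
- keeper (a point): Middle of the lower of two bars across the deck (bay x = 75 and 135 mm, 16 mm wide), at its underside, 28 mm above the deck. They keep a board from being put in from above: it goes in from the low end, under the catch.
- catch (a joint): Swing of the hanging steel catch, rad: 0 = hanging square to the deck on its stop (closed, cannot swing down-slope), growing as its tip swings up-slope, to 1.25. Falls shut by its own weight (50 g, no spring). A board under it holds it up at about 0.8; it drops when the shoulders are some 30 mm up-slope of the pivot (room for 66 mm). Closed, it holds the +y shoulder at bay x = 3 mm.
- catch_tip (a point): Middle of the catch's lower tip; closed it hangs 6 mm above the deck. The catch is a tab 16 mm wide (bay y = 40 to 56 mm), 5 mm thick, 40 mm long, pivoted 46 mm above the deck at bay x = 0 on a post on the +y rail.
- oval_boards: Bystander: two stacked oval wooden boards, 170 x 120 x 36 mm together, origin under the centre.
- sanding_block: Bystander: cork sanding block 110 x 60 x 35 mm, origin under the centre.
- sander: Bystander: grey palm sander 120 x 100 mm, 126 mm high, with a stub at its back, origin under the centre.
Mind the look-alikes: they are no part of the job. Leave any white look-alike of the part that bears board_handle alone.

How it is judged:
On the way:
1. the board's blade is on the deck underneath the catch and holds it up (value of joint catch above 0.5 rad and x of board_blade in the frame of bay between -0.045 and 0.075 m and z of board_blade in the frame of bay below 0.02 m), for 0.1 s.
At the end, for the whole second after the job is handed in: Catch closed (within 0.15 rad); blade flat on the deck (0.1 rad, 5 mm), square (0.12 rad), within 10 mm of the centre line and resting back against the catch's up-slope side (blade centre 47 to 62 mm up-slope of the pivot), staying so after release (value of joint catch below 0.15 rad and x of board_blade in the frame of bay between 0.047 and 0.062 m and y of board_blade in the frame of bay between -0.01 and 0.01 m and z of board_blade in the frame of bay between 0.005 and 0.014 m and angle between the z axis of board_blade and the z axis of bay, either way round below 0.1 rad and angle between the x axis of board_blade and the x axis of bay, either way round below 0.12 rad); the robot touches nothing.
It fails at once if the gripper touches the catch with more than 2 N (contact force between the fingers and catch above 2 N).
It fails at once if a bystander (oval boards, sanding block, sander) is moved more than 25 mm (distance of any of oval_boards, sanding_block, sander from where it was at the start of the episode above 0.025 m).
It also fails if it takes over 48 s, if anything falls off the work surface, if the arm or the gripper's body presses on something with over 40 N, if the wrist force passes 120 N, or if a joint passes its speed limit or range.

### The arm

A 6-joint arm with a two-finger parallel gripper is mounted at the origin on the work surface. World frame = base frame: x ahead of the robot, y to its left, z up, the work surface at z = 0. Lengths are in m, angles in rad, forces in N, time in s.
With the tool pointing down it reaches from about 0.375 to 0.9 m from the base axis. Payload 3.1 kg.
Tool frame: the origin (TCP) lies midway between the tips of the shut fingers; the grasp point (between the pads) lies 19 mm behind it; x points along the fingers, z is the direction in which the jaws open and shut, and the axes are right-handed (so a half turn about x gives the same grasp; the last joint's range is limited). The gripper opens to 85 mm and grips with 20 to 120 N. Pads are 22 mm wide; open, the fingers measure 114 mm over their backs; the gripper's body (76 mm by 85 mm) begins 54 mm behind the grasp point. The pads swing forward as they close: fully open they stand 13 mm farther back than shut.
Start: joints at [-1.504, 0.527, 1.433, -0, 1.181, -0.178], TCP at [0.152, -0.606, 0.231] pointing down, gripper open.
Joint ranges: [-3.08, 3.08], [-0.75, 2.2], [0.22, 2.44], [-1.43, 4.57], [0, 2.65], [-2.85, 2.85]. Speed limits (rad/s): [2.79, 2.79, 3.14, 3.14, 3.14, 3.14].

### API

Orientations are given as a unit quaternion [x, y, z, w].
In Python, from rig import arm, camera, ticket gives the robot as it stands. The module is installed in compiled form; this text tells all that it offers.
- The arm moves only by the shell command python3 -m inch 'ROWS'. ROWS is JSON, a list of rows, each an object of numbers: "x", "y", "z": the shift along the tool's x, y, z in m; "wx", "wy", "wz": the turn, a rotation vector about the tool's x, y, z in rad; "gripper": the gripper command: -1 is fully open, 1 is shut, values between are in proportion. In form: [{"x": .., "y": .., "z": .., "wx": .., "wy": .., "wz": .., "gripper": ..}, ...]. A call has exactly 5 rows; each row is the pose to reach, as a shift and turn from the pose commanded when the call began, along the tool's axes at that moment; what a row does not reach only later rows make up. A row lasts 1/10 s, in which the tool goes at most 50 mm and 8.59 degrees, less where a joint would pass 70% of its speed; a pose out of reach is approached as far as the arm can. A call with a gripper value outside its range is refused whole. The fingers move at their own pace and stop on an object; the grip force is fixed at half the most. Time passes only in rows, so rows that repeat a pose let the fingers close, or fill a call up. It gives the time, the measured TCP pose, the force and the opening at its end, in the units of the state.
- arm.read_state(): the state, without advancing time (a new reading comes with each control period).
- camera(name): name is "side" or "top"; returns a dict with "image" (480x640x3 uint8, blue, green, red), "mtx" (3x3 intrinsics, pixels), "rvec" (rotation vector, rad) and "tvec" (3), from world to camera coordinates, as OpenCV has them. Camera axes: x right, y down, z forward; pixel columns grow to the right and rows downward; lengths in m; the calibration is good to about 2 mm. A picture is of the moment at which its call begins. There is no depth.
- ticket.finish_job(): hands the job in, once; it reports no verdict.
The state is a dict: "time_s": time; "q": joint angles; "dq": joint speeds; "tau": joint torques, N m; "tool_pos": TCP position; "orientation": TCP orientation; "ft_force": force on the tool from outside, world axes, zero at the start; "moment": the same for the moment, N m; "grip_width": finger opening in m.
Only numpy, scipy, OpenCV 4.12 (cv2) and the standard library are available. Lean on these libraries where they do the work, as an engineer would, in place of code of your own. Each camera call takes 0.05 s, during which the arm holds its last target.

## Working session

There is one attempt and no reset: what is moved stays moved. The work goes in short steps, Python scripts to look and compute and a shell command to move; the robot and the scene stay as the last step left them, time stands still between calls to the robot, and variables do not carry over. Pictures are saved under pics/ and viewed, and the job is handed in when it is done.

```bash
mkdir -p pics; ls; python3 - <<'E'
from rig import arm,camera
import cv2
s=arm.read_state();print({k:s[k] for k in('time_s','tool_pos','orientation','grip_width')})
for n in('side','top'):
    c=camera(n);cv2.imwrite(f'pics/{n}0.png',c['image']);print(n,c['mtx'],c['rvec'],c['tvec'])
E
```

```text
pics
{'time_s': 0.0, 'tool_pos': array([ 0.15206671, -0.6054903 ,  0.23034029]), 'orientation': array([ 0.43549695,  0.55802316, -0.43437282,  0.55702137]), 'grip_width': 0.08505780858064303}
side [[473.19043936   0.         315.82932111]
 [  0.         473.19043936 243.43902414]
 [  0.           0.           1.        ]] [ 0.35274066 -2.67799519  1.32158704] [0.46038531 0.2643206  1.14062859]
top [[599.88867695   0.         312.67723004]
 [  0.         599.88867695 244.35208909]
 [  0.           0.           1.        ]] [ 2.18411479 -2.12251325  0.10437975] [-0.14876351  0.5263849   1.55370425]
```

View pics/side0.png

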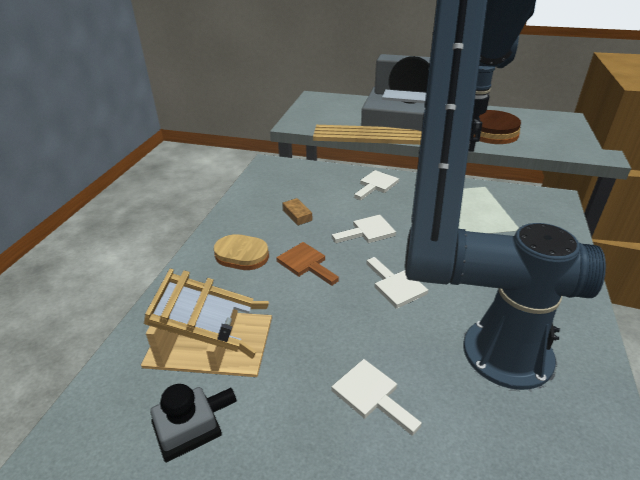

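View pics/top0.png

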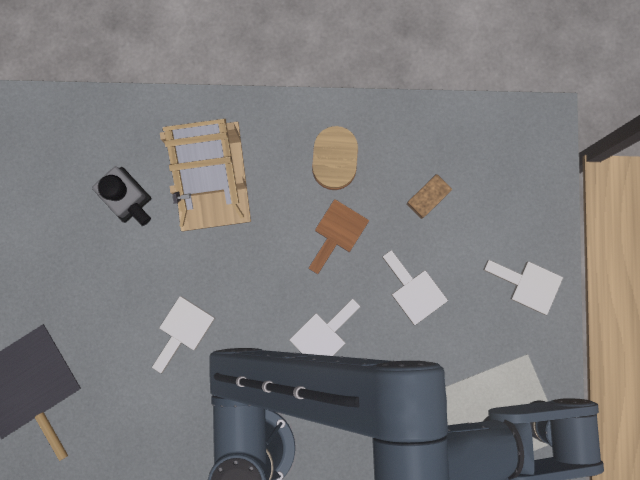

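The only wooden paddle is at top (342,226) / side (302,258). The others at top (187,323), (319,338), (420,297) and (537,288) are white look-alikes, so I leave them alone. Next I'll confirm this with an enlarged crop and take measurements.

```bash
cat > h.py <<'E'
import numpy as np,cv2
from scipy.spatial.transform import Rotation as R
def ray(c,uv):
    M=cv2.Rodrigues(np.array(c['rvec'],float))[0];t=np.array(c['tvec'],float).reshape(3)
    p=cv2.undistortPoints(np.array([[uv]],float),c['mtx'],None)[0,0]
    return -M.T@t, M.T@np.array([p[0],p[1],1.])
def onz(c,uv,z):
    o,d=ray(c,uv);return o+d*(z-o[2])/d[2]
def proj(c,P):
    return cv2.projectPoints(np.array(P,float).reshape(-1,1,3),c['rvec'],c['tvec'],c['mtx'],None)[0].reshape(-1,2)
def tri(c1,u1,c2,u2):
    o1,d1=ray(c1,u1);o2,d2=ray(c2,u2)
    A=np.stack([d1,-d2],1);s=np.linalg.lstsq(A,o2-o1,rcond=None)[0]
    a=o1+d1*s[0];b=o2+d2*s[1];return (a+b)/2,np.linalg.norm(a-b)
E
python3 - <<'E'
from rig import camera
from h import *
t=camera('top');s=camera('side')
im=t['image'];hsv=cv2.cvtColor(im,cv2.COLOR_BGR2HSV)
print(hsv[226,342],hsv[158,335],hsv[195,430])
m=((hsv[...,0]<13)&(hsv[...,1]>140)&(hsv[...,2]>60)).astype(np.uint8)
n,l,st,ce=cv2.connectedComponentsWithStats(m)
for i in range(1,n):
    if st[i,4]>100: print(st[i],ce[i])
crop=cv2.resize(im[185:290,290:390],None,fx=5,fy=5,interpolation=cv2.INTER_CUBIC);cv2.imwrite('pics/board.png',crop)
cv2.imwrite('pics/rackt.png',cv2.resize(im[110:240,150:260],None,fx=4.5,fy=4.5,interpolation=cv2.INTER_CUBIC))
cv2.imwrite('pics/racks.png',cv2.resize(s['image'][260:380,135:285],None,fx=5,fy=5,interpolation=cv2.INTER_CUBIC))
E
```

```text
[ 11 123 141] [ 17  88 163] [ 15  98 140]
```

View pics/board.png

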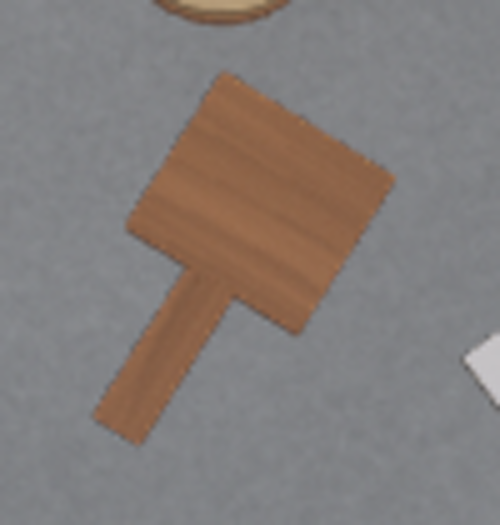

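View pics/rackt.png

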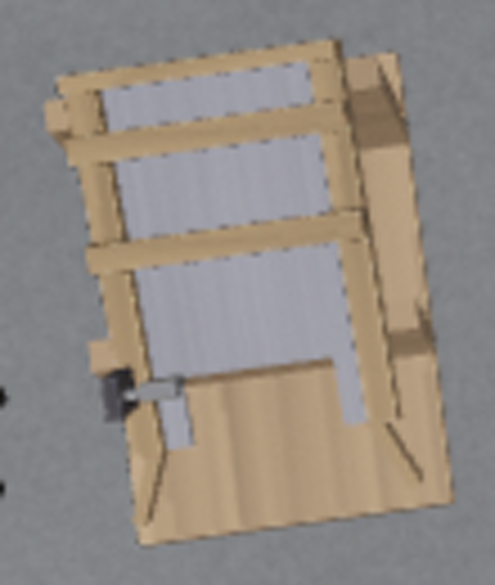

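View pics/racks.png

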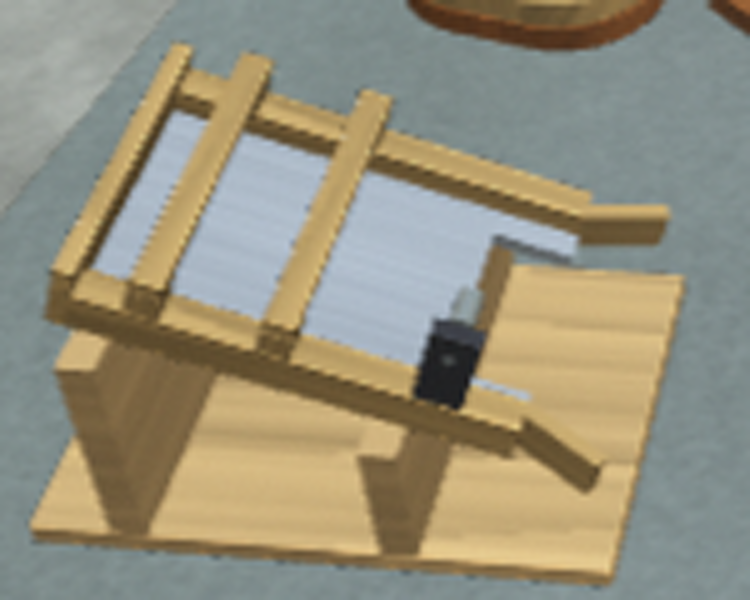

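The crops confirm the brown wooden paddle: blade corners at top crop (222,72), (396,178), (299,334) and (127,228), handle pointing to (118,430). In the rack crops the catch is on the left (+y) side, at top (190,197). The tongue ends are at about top (190,208) and (229,203).

```bash
cat > meas.py <<'E'
from rig import camera
from h import *
def board(t):
    im=t['image'];hsv=cv2.cvtColor(im,cv2.COLOR_BGR2HSV)
    m=((hsv[...,0]<15)&(hsv[...,1]>95)).astype(np.uint8);m[:195]=0;m[290:]=0;m[:,:300]=0;m[:,380:]=0
    return m
E
python3 - <<'E'
from meas import *
t=camera('top');s=camera('side')
m=board(t);c=max(cv2.findContours(m,0,cv2.CHAIN_APPROX_NONE)[0],key=cv2.contourArea)
print(cv2.contourArea(c))
P=np.array([onz(t,p[0],.018)[:2] for p in c])
# blade: erode by opening
k=np.ones((11,11),np.uint8);b=cv2.morphologyEx(m,cv2.MORPH_OPEN,cv2.getStructuringElement(cv2.MORPH_ELLIPSE,(17,17)))
cb=max(cv2.findContours(b,0,cv2.CHAIN_APPROX_NONE)[0],key=cv2.contourArea)
print('blade rect',cv2.minAreaRect(np.array([onz(t,p[0],.018)[:2] for p in cb],np.float32)*1000))
print('whole rect',cv2.minAreaRect((P*1000).astype(np.float32)))
f=lambda U,V,s_,o:((U+.5)/s_-.5+o[0],(V+.5)/s_-.5+o[1])
cor=[onz(t,f(*q,5,(290,185)),.018)*1000 for q in [(222,72),(396,178),(299,334),(127,228),(92,416),(140,446)]]
cor=np.array(cor)[:,:2];print(cor.round(1))
fr=(cor[0]+cor[1])/2;re=(cor[2]+cor[3])/2;hd=(cor[4]+cor[5])/2
print('front',fr,'rear',re,'end',hd,'L',np.linalg.norm(fr-re),np.linalg.norm(re-hd),np.linalg.norm(cor[0]-cor[1]),'yaw',np.arctan2(*(fr-hd)[::-1]))
# same in side view
g=lambda p:f(*p,4.5,(150,110));hgt=lambda x:.085+x*np.sin(.34)
pts={'-y in x0':((333,360),0),'-y in end':((345,424),-.04),'-y out end':((368,420),-.04),'+y in end':((193,445),-.04),'+y out end':((172,448),-.04)}
for n,(p,x) in pts.items(): print(n,(onz(t,g(p),hgt(x))*1000).round(1))
gs=lambda p:f(*p,5,(135,260))
for n,p,x in [('-y in x0',(497,238),0),('-y out end',(578,240),-.04),('-y in end',(573,254),-.04),('+y in end',(530,393),-.04)]: print('side',n,(onz(s,gs(p),hgt(x))*1000).round(1))
# base plate
for p in [(142,543),(452,498),(398,55)]: print('base top',(onz(t,g(p),.012)*1000).round(1))
for p in [(612,578),(683,280),(33,530)]: print('base side',(onz(s,gs(p),.012)*1000).round(1))
E
```

```text
1782.0
blade rect ((582.0796508789062, -206.55081176757812), (107.7349624633789, 107.73106384277344), 59.533233642578125)
whole rect ((545.193359375, -184.79928588867188), (107.81055450439453, 193.36117553710938), 59.4788703918457)
[[ 655.6 -186.9]
 [ 600.6 -281.1]
 [ 515.6 -231.3]
 [ 569.8 -138.5]
 [ 468.9 -122.9]
 [ 453.8 -148.7]]
front [ 628.09080224 -233.9968418 ] rear [ 542.71231927 -184.89874806] end [ 461.36526436 -135.82017673] L 98.48912713218716 95.00552356229464 109.00036967671107 yaw -0.5321821073652335
-y in x0 [659.7  99.   85. ]
-y in end [625.1  92.7  71.7]
-y out end [627.8  79.5  71.7]
+y in end [610.5 179.9  71.7]
+y out end [608.4 192.   71.7]
side -y in x0 [657.4  97.9  85. ]
side -y out end [624.6  77.1  71.7]
side -y in end [623.4  86.8  71.7]
side +y in end [609.1 175.8  71.7]
base top [560.7 220.8  12. ]
base top [592.8  36.7  12. ]
base top [864.3  80.9  12. ]
base side [556.2 222.4  12. ]
base side [588.5  36.5  12. ]
base side [830.5 266.5  12. ]
```

```bash
cat >> h.py <<'E'
def toolR(yaw,tilt,flip=1):
    a=np.array([np.sin(tilt)*np.cos(yaw),np.sin(tilt)*np.sin(yaw),-np.cos(tilt)])
    z=flip*np.array([-np.sin(yaw),np.cos(yaw),0]);return np.stack([a,np.cross(z,a),z],1)
def rel(pos,Rt,s):
    R0=R.from_quat(s['orientation']).as_matrix()
    print('xyz',(R0.T@(np.array(pos)-s['tool_pos'])).round(4),'rot',R.from_matrix(R0.T@Rt).as_rotvec().round(3))
E
python3 - <<'E'
from h import *
from rig import arm
s=arm.read_state();print(R.from_quat(s['orientation']).as_matrix().round(3))
for f in(1,-1): rel([.483,-.1485,.10],toolR(-.532,.2,f),s)
E
```

```text
[[-0.     0.97   0.243]
 [ 0.001  0.243 -0.97 ]
 [-1.     0.    -0.001]]
xyz [ 0.1313  0.4322 -0.3631] rot [-2.354 -0.236 -0.098]
xyz [ 0.1313  0.4322 -0.3631] rot [ 0.775 -0.079  0.19 ]
```

```bash
python3 -m inch '[{"x":0.0,"y":0.04,"z":-0.033,"wx":0.07,"wy":0,"wz":0,"gripper":-1},{"x":0.0,"y":0.08,"z":-0.066,"wx":0.15,"wy":0,"wz":0,"gripper":-1},{"x":0.0,"y":0.12,"z":-0.1,"wx":0.22,"wy":0,"wz":0,"gripper":-1},{"x":0.0,"y":0.155,"z":-0.13,"wx":0.3,"wy":0,"wz":0,"gripper":-1},{"x":0.0,"y":0.19,"z":-0.16,"wx":0.37,"wy":0,"wz":0,"gripper":-1}]'
python3 - <<'E'
from h import *
from rig import arm
s=arm.read_state();print(s['q'],s['tool_pos'])
rel([.483,-.1485,.10],toolR(-.532,.2,-1),s)
E
```

```text
time_s: 0.8
tool_pos: [0.2983, -0.403, 0.2314]
orientation: [0.531, 0.467, -0.531, 0.467]
ft_force: [0.7, -0.3, 0.5]
grip_width: 0.0855
[-1.15698220e+00  3.61768623e-01  1.73743211e+00  2.74798072e-04
  1.04214776e+00  5.41449800e-01] [ 0.29829851 -0.40300442  0.23142403]
xyz [ 0.1314  0.1507 -0.276 ] rot [ 0.403 -0.04   0.197]
```

```bash
python3 -m inch '[{"x":0.015,"y":0.023,"z":-0.04,"wx":0.08,"wy":-0.008,"wz":0.04,"gripper":-1},{"x":0.03,"y":0.045,"z":-0.08,"wx":0.16,"wy":-0.016,"wz":0.08,"gripper":-1},{"x":0.05,"y":0.067,"z":-0.12,"wx":0.24,"wy":-0.024,"wz":0.12,"gripper":-1},{"x":0.065,"y":0.088,"z":-0.16,"wx":0.32,"wy":-0.032,"wz":0.16,"gripper":-1},{"x":0.08,"y":0.108,"z":-0.2,"wx":0.4,"wy":-0.04,"wz":0.197,"gripper":-1}]'
python3 - <<'E'
from h import *
from rig import arm
s=arm.read_state();print(s['q'],s['tool_pos'])
rel([.483,-.1485,.10],toolR(-.532,.2,-1),s)
rel([.483,-.1485,.06],toolR(-.532,.2,-1),s)
E
```

```text
time_s: 1.3
tool_pos: [0.4303, -0.2185, 0.1512]
orientation: [0.646, 0.288, -0.575, 0.412]
ft_force: [0.6, -0.5, -0.6]
grip_width: 0.0857
[-0.72740496  0.41533476  2.01021766  0.08108989  0.51897118  1.30668624] [ 0.4303488  -0.21854705  0.15117089]
xyz [ 0.0522 -0.0005 -0.087 ] rot [ 0.002 -0.001 -0.002]
xyz [ 0.0914 -0.0085 -0.087 ] rot [ 0.002 -0.001 -0.002]
```

```bash
python3 -m inch '[{"x":0.01,"y":0,"z":-0.018,"wx":0,"wy":0,"wz":0,"gripper":-0.7},{"x":0.02,"y":0,"z":-0.036,"wx":0,"wy":0,"wz":0,"gripper":-0.5},{"x":0.03,"y":0,"z":-0.054,"wx":0,"wy":0,"wz":0,"gripper":-0.3},{"x":0.045,"y":0,"z":-0.072,"wx":0,"wy":0,"wz":0,"gripper":-0.3},{"x":0.055,"y":-0.001,"z":-0.087,"wx":0,"wy":0,"wz":0,"gripper":-0.3}]'
python3 - <<'E'
from h import *
from rig import arm,camera
from scipy.optimize import least_squares
s=arm.read_state();print(s['q'],s['tool_pos'])
rel([.483,-.1485,.003],toolR(-.532,.2,-1),s)
D=[([-1.504,.527,1.433,0,1.181],[.15206,-.6055,.23034]),([-1.15698,.361769,1.737432,0,1.042148],[.29829851,-.40300442,.23142403]),(s['q'],s['tool_pos'])]
def f(p):
    L2,L3,d,h=p;e=[]
    for q,t in D:
        S=q[1]+q[2]+q[4];e+=[L2*np.sin(q[1])+L3*np.sin(q[1]+q[2])+d*np.sin(S)-np.hypot(t[0],t[1]),h+L2*np.cos(q[1])+L3*np.cos(q[1]+q[2])+d*np.cos(S)-t[2]]
    return e
r=least_squares(f,[.4,.4,.25,.2]);print(r.x,np.array(r.fun).round(4))
cv2.imwrite('pics/t1.png',cv2.resize(camera('top')['image'][150:330,230:430],None,fx=3,fy=3))
cv2.imwrite('pics/s1.png',cv2.resize(camera('side')['image'][180:330,230:430],None,fx=3.5,fy=3.5))
E
```

```text
time_s: 1.8
tool_pos: [0.4825, -0.1488, 0.0967]
orientation: [0.645, 0.29, -0.574, 0.413]
ft_force: [-1.5, 0.3, -0.5]
grip_width: 0.0555
[-0.52022207  0.55015563  1.99344169 -0.00209807  0.39791403  1.57740703] [ 0.48249664 -0.14875634  0.09669229]
xyz [ 0.0919 -0.0183 -0.0005] rot [ 0.007 -0.002 -0.   ]
[ 0.7114346   0.28677263 -0.13909891 -0.41747087] [-0.0012 -0.0026 -0.002   0.011   0.0008 -0.0084]
```

View pics/s1.png

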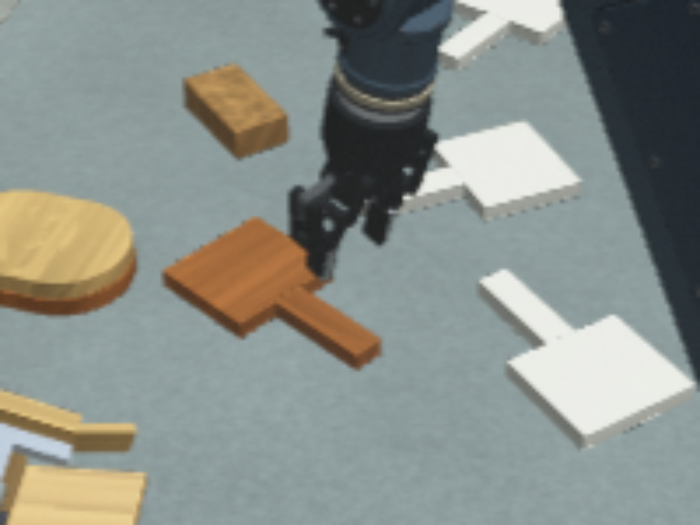

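View pics/t1.png

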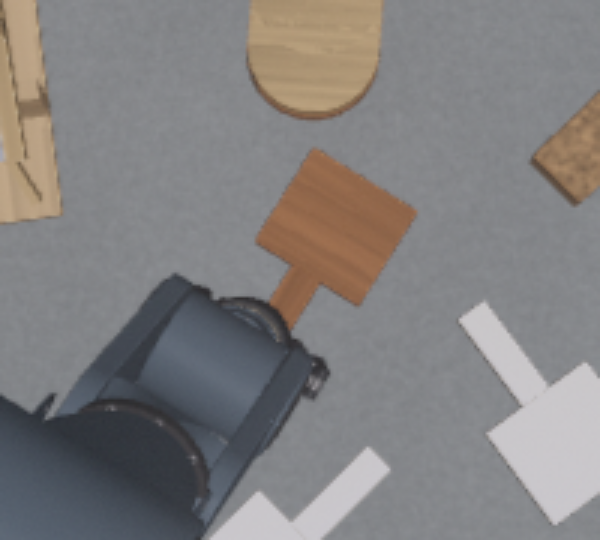

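```bash
python3 - <<'E'
from h import *
from rig import arm
from scipy.optimize import least_squares
s=arm.read_state()
D=[([-1.504,.527,1.433,0,1.181],[.15206,-.6055,.23034]),([-1.15698,.361769,1.737432,0,1.042148],[.29829851,-.40300442,.23142403]),(s['q'],s['tool_pos'])]
def f(p):
    L2,L3,d,h,a=p;e=[]
    for q,t in D:
        S=q[1]+q[2]+q[4];rr=np.sqrt(t[0]**2+t[1]**2-.1107**2);e+=[a+L2*np.sin(q[1])+L3*np.sin(q[1]+q[2])+d*np.sin(S)-rr,h+L2*np.cos(q[1])+L3*np.cos(q[1]+q[2])+d*np.cos(S)-t[2]]
    return e+[.1*a]
r=least_squares(f,[.4,.4,.25,.2,0]);print(r.x,np.array(r.fun).round(4))
E
python3 -m inch '[{"x":0.02,"y":-0.004,"z":0,"wx":0,"wy":0,"wz":0,"gripper":-0.3},{"x":0.04,"y":-0.008,"z":0,"wx":0,"wy":0,"wz":0,"gripper":-0.3},{"x":0.06,"y":-0.012,"z":0,"wx":0,"wy":0,"wz":0,"gripper":-0.3},{"x":0.078,"y":-0.015,"z":0,"wx":0,"wy":0,"wz":0,"gripper":-0.3},{"x":0.09,"y":-0.018,"z":0,"wx":0,"wy":0,"wz":0,"gripper":-0.3}]'
python3 - <<'E'
from h import *
from rig import arm,camera
s=arm.read_state();print(s['q'])
rel([.483,-.1485,.003],toolR(-.532,.2,-1),s)
cv2.imwrite('pics/s2.png',cv2.resize(camera('side')['image'][200:320,250:390],None,fx=5,fy=5))
E
```

```text
[ 0.67705549  0.27074861 -0.1718845  -0.42883719  0.01927547] [-0.0042 -0.0048  0.0037  0.0084  0.0004 -0.0035  0.0019]
time_s: 2.4
tool_pos: [0.4819, -0.1504, 0.0049]
orientation: [0.645, 0.29, -0.575, 0.412]
ft_force: [-0.4, -0.6, -0.2]
grip_width: 0.0551
[-0.52390458  0.7548738   2.02791674 -0.00335953  0.1588244   1.57632208]
xyz [ 0.0018 -0.0004 -0.0022] rot [ 0.006 -0.001  0.   ]
```

View pics/s2.png

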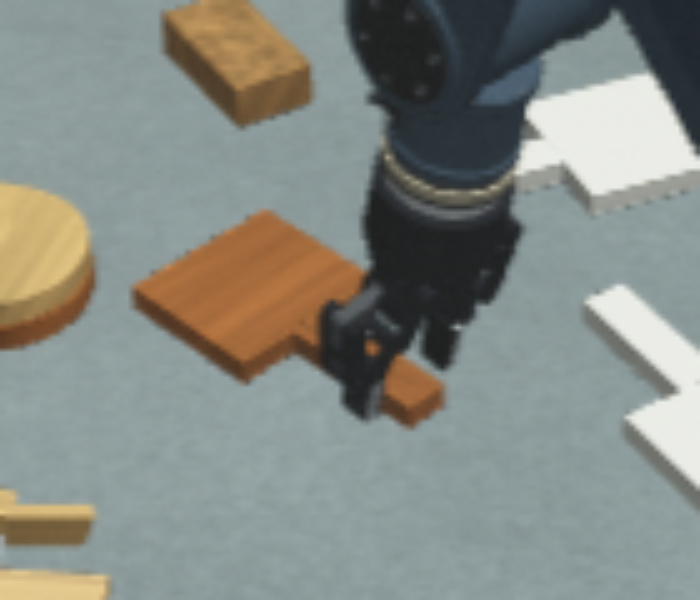

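```bash
python3 -m inch '[{"x":0.0,"y":0,"z":-0.001,"wx":0.002,"wy":0,"wz":-0.03,"gripper":-0.3},{"x":0.0,"y":0,"z":-0.002,"wx":0.004,"wy":0,"wz":-0.06,"gripper":-0.3},{"x":0.001,"y":0,"z":-0.002,"wx":0.006,"wy":0,"wz":-0.1,"gripper":-0.3},{"x":0.002,"y":0,"z":-0.002,"wx":0.006,"wy":0,"wz":-0.1,"gripper":-0.3},{"x":0.002,"y":0,"z":-0.002,"wx":0.006,"wy":0,"wz":-0.1,"gripper":-0.3}]'
python3 - <<'E'
from h import *
from rig import arm
from scipy.optimize import least_squares
s=arm.read_state();print(s['q'])
rel([.483,-.1485,.003],toolR(-.532,.1,-1),s)
D=[([-1.504,.527,1.433,0,1.181],[.15206,-.6055,.23034]),([-1.15698,.361769,1.737432,0,1.042148],[.29829851,-.40300442,.23142403]),([-.52022,.55015563,1.99344169,0,.39791403],[0.48249664,-0.14875634,0.09669229]),([-.5239,.7548738,2.02791674,0,.1588244],[.4819,-.1504,.0049]),(s['q'],s['tool_pos'])]
def f(p):
    L2,L3,d,h,a,ph,e0=p;e=[]
    for q,t in D:
        S=q[1]+q[2]+q[4];rr=np.sqrt(t[0]**2+t[1]**2-.1107**2);e+=[a+L2*np.sin(q[1])+L3*np.sin(q[1]+q[2]+ph)+d*np.sin(S)-e0*np.cos(S)-rr,h+L2*np.cos(q[1])+L3*np.cos(q[1]+q[2]+ph)+d*np.cos(S)+e0*np.sin(S)-t[2]]
    return e+[.01*a,.01*e0]
r=least_squares(f,[.4,.4,.25,.15,0,-.1,0]);print(r.x,np.array(r.fun).round(4))
np.save('k.npy',r.x)
E
```

```text
time_s: 2.95
tool_pos: [0.4834, -0.1486, 0.004]
orientation: [0.631, 0.32, -0.595, 0.381]
ft_force: [-0.9, 0.3, -0.5]
grip_width: 0.0552
[-5.19267525e-01  7.54493794e-01  1.95437228e+00 -1.01110974e-03
  3.31454829e-01  1.58441415e+00]
xyz [ 0.001  -0.0005  0.0001] rot [ 0.    -0.001 -0.001]
[5.86916479e-01 4.06430712e-01 2.94873262e-01 2.71740401e-01
 1.26048498e-03 2.83623368e-01 1.04912099e-04] [ 0.0002  0.0005 -0.0002 -0.0006 -0.0001 -0.0001  0.0001  0.0001  0.0001
  0.0001  0.      0.    ]
```

```bash
python3 -m inch '[{"x":0.001,"y":0,"z":0,"gripper":0.2,"wx":0,"wy":0,"wz":0},{"x":0.001,"y":0,"z":0,"gripper":0.8,"wx":0,"wy":0,"wz":0},{"x":0.001,"y":0,"z":0,"gripper":1,"wx":0,"wy":0,"wz":0},{"x":0.001,"y":0,"z":0,"gripper":1,"wx":0,"wy":0,"wz":0},{"x":0.001,"y":0,"z":0,"gripper":1,"wx":0,"wy":0,"wz":0}]'
cat >> h.py <<'E'
BO=np.array([.6535,.142,.085]);BY=.168
def bayR(pitch=.34,yaw=BY):
    return R.from_euler('ZY',[yaw,-pitch]).as_matrix()
def b2w(p): return BO+bayR()@np.array(p,float)
def ik(pos,Rt):
    from scipy.optimize import least_squares
    L2,L3,d,h,a,ph,e0=np.load('k.npy');S=np.pi-np.arcsin(np.hypot(Rt[0,0],Rt[1,0]))
    rr=np.sqrt(pos[0]**2+pos[1]**2-.1107**2)
    def f(q): return [a+L2*np.sin(q[0])+L3*np.sin(q[0]+q[1]+ph)+d*np.sin(S)-e0*np.cos(S)-rr,h+L2*np.cos(q[0])+L3*np.cos(q[0]+q[1]+ph)+d*np.cos(S)+e0*np.sin(S)-pos[2]]
    q=least_squares(f,[.7,1.9]);return q.x,S-q.x.sum(),q.cost
# board-held geometry: TCP in board_handle frame and tool rel board
TB=np.array([0,0,-.005]) # TCP rel grip point (board axes)
def held(front,pitch,tilt=.1,yaw=BY):
    """front: bay coords of bottom front edge mid; board pitched"""
    B=bayR(pitch,yaw);grip=b2w(front)+B@np.array([-.17,0,.009])
    T=B@R.from_euler('y',0).as_matrix()
    Rt=toolR(yaw,pitch+tilt,-1);return grip+B@TB,Rt
E
python3 - <<'E'
from h import *
for fx,fz,p in[(-.07,.05,.1),(-.012,.003,.34),(-.012,.003,.2),(-.012,.003,.1),(.03,0.001,.2),(.03,0,.34),(.1,0,.34),(.14,0,.34)]:
    pos,Rt=held([fx,0,fz],p);print(fx,p,pos.round(3),ik(pos,Rt))
E
```

```text
time_s: 3.45
tool_pos: [0.4827, -0.1478, 0.0028]
orientation: [0.631, 0.32, -0.595, 0.381]
ft_force: [-2.1, -0.3, 6.3]
grip_width: 0.0288
-0.07 0.1 [0.405 0.1   0.096] (array([0.50042967, 2.20825964]), np.float64(0.23290334155163794), np.float64(4.907269498298677e-30))
-0.012 0.34 [0.482 0.113 0.031] (array([0.74870532, 2.21752563]), np.float64(-0.26463829263481653), np.float64(1.5423227814197566e-25))
-0.012 0.2 [0.476 0.112 0.054] (array([0.64550991, 2.12621617]), np.float64(0.06986657799053386), np.float64(1.551354138114923e-18))
-0.012 0.1 [0.474 0.112 0.071] (array([0.59649238, 2.05137977]), np.float64(0.29372049951150014), np.float64(2.371027382015512e-20))
0.03 0.2 [0.516 0.119 0.066] (array([0.63102772, 2.02125334]), np.float64(0.18931159993037605), np.float64(1.1543958950550815e-23))
0.03 0.34 [0.522 0.12  0.042] (array([0.71461614, 2.11267831]), np.float64(-0.1257017914353331), np.float64(1.299239428830263e-16))
0.1 0.34 [0.587 0.131 0.065] (array([0.6817197 , 1.94173944]), np.float64(0.07813351122803569), np.float64(4.69938625606767e-18))
0.14 0.34 [0.624 0.137 0.079] (array([0.67758286, 1.84281555]), np.float64(0.18119424979428578), np.float64(7.695104999018615e-24))
```

```bash
python3 -m inch '[{"x":0.0,"y":0,"z":0,"gripper":-0.3,"wx":0,"wy":0,"wz":0},{"x":0.0,"y":0,"z":0,"gripper":-0.3,"wx":0,"wy":0,"wz":0},{"x":0.0,"y":0,"z":0,"gripper":-0.3,"wx":0,"wy":0,"wz":-0.05},{"x":0.0,"y":0,"z":0,"gripper":-0.3,"wx":0,"wy":0,"wz":-0.1},{"x":0.0,"y":0,"z":0,"gripper":-0.3,"wx":0,"wy":0,"wz":-0.1}]'
python3 -m inch '[{"x":0.0,"y":0,"z":0,"gripper":-0.3,"wx":0,"wy":0,"wz":0},{"x":0.0,"y":0,"z":0,"gripper":0.5,"wx":0,"wy":0,"wz":0},{"x":0.0,"y":0,"z":0,"gripper":1,"wx":0,"wy":0,"wz":0},{"x":0.0,"y":0,"z":0,"gripper":1,"wx":0,"wy":0,"wz":0},{"x":0.0,"y":0,"z":0,"gripper":1,"wx":0,"wy":0,"wz":0}]'
python3 - <<'E'
from h import *
from meas import *
from rig import arm,camera
s=arm.read_state();print(s['q'],s['tool_pos'])
Rm=R.from_quat(s['orientation']).as_matrix();print(Rm.round(3))
t=camera('top')
cv2.imwrite('pics/t3.png',cv2.resize(t['image'][180:290,290:390],None,fx=5,fy=5,interpolation=cv2.INTER_CUBIC))
cv2.imwrite('pics/s3.png',cv2.resize(camera('side')['image'][200:320,250:390],None,fx=5,fy=5))
E
```

```text
time_s: 3.95
tool_pos: [0.4852, -0.1492, 0.0024]
orientation: [0.615, 0.35, -0.613, 0.352]
ft_force: [-0.4, -0.4, -0.2]
grip_width: 0.0555
time_s: 4.45
tool_pos: [0.4826, -0.1476, 0.0026]
orientation: [0.614, 0.352, -0.614, 0.351]
ft_force: [-1.3, 0.7, 3.8]
grip_width: 0.0285
[-0.51912769  0.76524179  1.88220635  0.0021474   0.49560557  1.58128566] [ 0.48257834 -0.14755526  0.00261683]
[[-0.001  0.862 -0.507]
 [ 0.002 -0.507 -0.862]
 [-1.    -0.001 -0.001]]
```

View pics/t3.png

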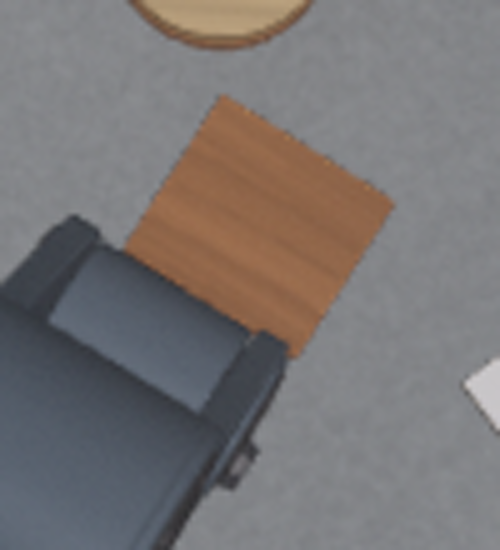

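View pics/s3.png

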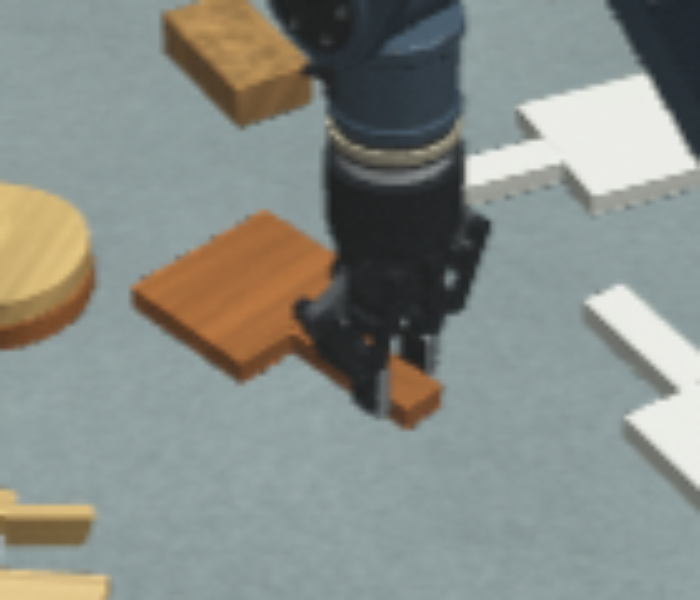

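```bash
sed -i 's/^TB=.*/TB=np.array([.0015,0,-.0064])/; s/tilt=.1,yaw=BY/tilt=0.,yaw=BY/' h.py
python3 -m inch '[{"x":-0.02,"y":0,"z":0,"gripper":1,"wx":0,"wy":0,"wz":0},{"x":-0.045,"y":0,"z":0,"gripper":1,"wx":0,"wy":0,"wz":0},{"x":-0.07,"y":0,"z":0,"gripper":1,"wx":0,"wy":0,"wz":0},{"x":-0.095,"y":0,"z":0,"gripper":1,"wx":0,"wy":0,"wz":0},{"x":-0.12,"y":0,"z":0,"gripper":1,"wx":0,"wy":0,"wz":0}]'
python3 - <<'E'
from h import *
from rig import arm
s=arm.read_state()
rel([.44,.08,.13],toolR(BY,.0,-1),s)
for X,z,p in[(-.025,.05,.12),(-.012,.003,.12),(-.012,.003,.2),(.03,0.001,.25),(.065,0,.3),(.1,0,.34),(.14,0,.34)]:
    pos,Rt=held([X,0,z],p);print(X,p,pos.round(3),ik(pos,Rt)[:2])
E
```

```text
time_s: 5.05
tool_pos: [0.4827, -0.1479, 0.1229]
orientation: [-0.614, -0.352, 0.614, -0.351]
ft_force: [-0.3, 0.1, -1.6]
grip_width: 0.0288
xyz [-0.0067 -0.1523 -0.1748] rot [-0.699 -0.001  0.001]
-0.025 0.12 [0.449 0.107 0.106] (array([0.50589701, 2.03514376]), np.float64(0.4805518892885674))
-0.012 0.12 [0.476 0.112 0.066] (array([0.6117318 , 1.99082691]), np.float64(0.41903394092407487))
-0.012 0.2 [0.478 0.112 0.053] (array([0.6398117 , 2.04997485]), np.float64(0.2518061035214818))
0.03 0.25 [0.519 0.119 0.057] (array([0.65129008, 1.98025919]), np.float64(0.2600433822247865))
0.065 0.3 [0.554 0.125 0.059] (array([0.66587516, 1.92706505]), np.float64(0.24865243760735023))
0.1 0.34 [0.589 0.131 0.065] (array([0.67732381, 1.8664275 ]), np.float64(0.25784135069638614))
0.14 0.34 [0.626 0.137 0.078] (array([0.67955704, 1.76609178]), np.float64(0.3559438288790142))
```

```bash
python3 -m inch '[{"x":-0.001,"y":-0.03,"z":-0.035,"gripper":1,"wx":-0.14,"wy":0,"wz":0},{"x":-0.003,"y":-0.06,"z":-0.07,"gripper":1,"wx":-0.28,"wy":0,"wz":0},{"x":-0.004,"y":-0.09,"z":-0.105,"gripper":1,"wx":-0.42,"wy":0,"wz":0},{"x":-0.006,"y":-0.12,"z":-0.14,"gripper":1,"wx":-0.56,"wy":0,"wz":0},{"x":-0.007,"y":-0.152,"z":-0.175,"gripper":1,"wx":-0.699,"wy":0,"wz":0}]'
python3 - <<'E'
from h import *
from rig import arm,camera
s=arm.read_state();print(s['q'])
pos,Rt=held([-.025,0,.05],.12);rel(pos,Rt,s)
t=camera('top');cv2.imwrite('pics/t4.png',cv2.resize(t['image'][110:330,140:340],None,fx=2.7,fy=2.7,interpolation=cv2.INTER_CUBIC))
E
```

```text
time_s: 5.55
tool_pos: [0.4405, 0.0812, 0.1295]
orientation: [0.455, 0.541, -0.455, 0.541]
ft_force: [1.3, -0.5, -1.0]
grip_width: 0.0285
[-6.88031611e-02  4.70358981e-01  1.96533167e+00  1.47338650e-03
  7.05463359e-01  1.32828296e+00]
xyz [ 0.0234  0.0124 -0.0243] rot [ 0.005 -0.001  0.119]
```

View pics/t4.png

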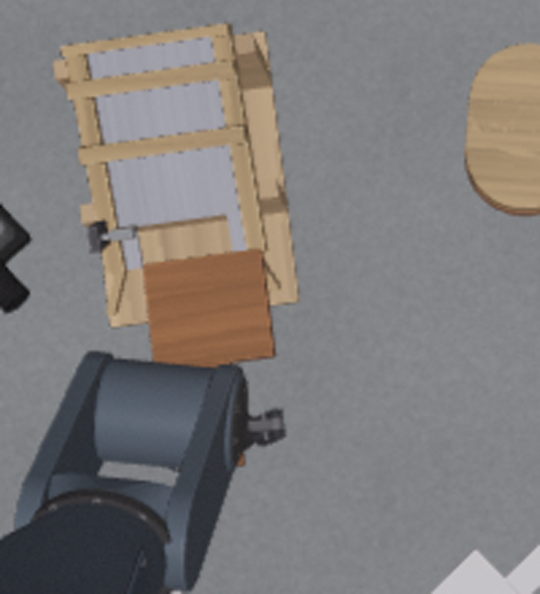

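The paddle is held level and square, with its front edge at crop y≈258, short of the deck edge at crop y≈222. It sits about 24 mm to the −y side as planned, so I'll move it to the pre-insertion pose.

```bash
python3 -m inch '[{"x":0,"y":0.003,"z":-0.006,"gripper":1,"wx":0.001,"wy":0,"wz":0.03},{"x":0.005,"y":0.006,"z":-0.012,"gripper":1,"wx":0.003,"wy":0,"wz":0.06},{"x":0.012,"y":0.009,"z":-0.018,"gripper":1,"wx":0.004,"wy":0,"wz":0.09},{"x":0.023,"y":0.012,"z":-0.024,"gripper":1,"wx":0.005,"wy":0,"wz":0.119},{"x":0.023,"y":0.012,"z":-0.024,"gripper":1,"wx":0.005,"wy":0,"wz":0.119}]'
python3 - <<'E'
from h import *
from rig import arm,camera
s=arm.read_state()
pos,Rt=held([-.015,0,.004],.15);rel(pos,Rt,s)
t=camera('top');cv2.imwrite('pics/t5.png',cv2.resize(t['image'][150:260,150:260],None,fx=5,fy=5,interpolation=cv2.INTER_CUBIC))
t=camera('side');cv2.imwrite('pics/s5.png',cv2.resize(t['image'][250:390,135:300],None,fx=4,fy=4,interpolation=cv2.INTER_CUBIC))
E
```

```text
time_s: 6.1
tool_pos: [0.4465, 0.1057, 0.1054]
orientation: [0.488, 0.513, -0.426, 0.564]
ft_force: [0.1, -0.2, -1.3]
grip_width: 0.0284
xyz [ 0.0471  0.0224 -0.0012] rot [-0.005 -0.001  0.035]
```

View pics/t5.png

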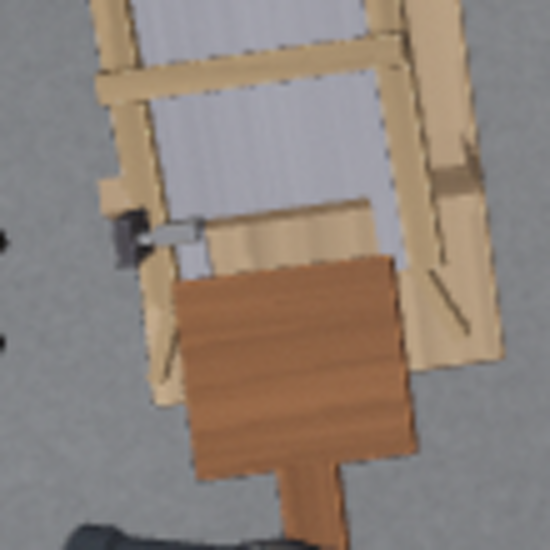

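View pics/s5.png

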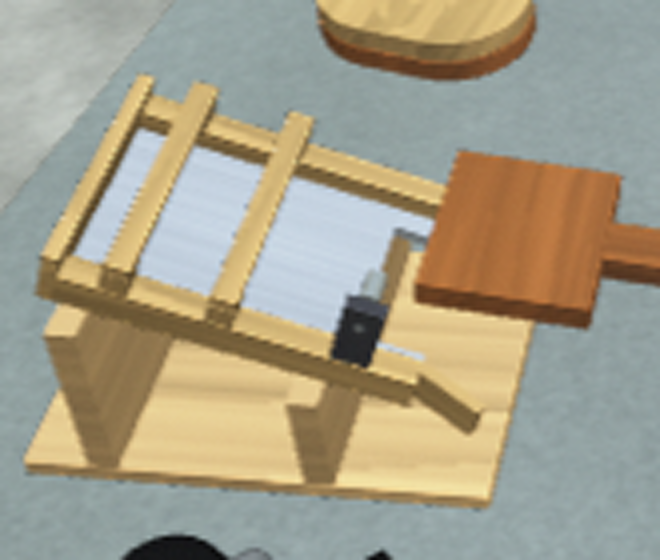

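```bash
python3 - <<'E'
from h import *
from rig import arm,camera
s=arm.read_state();t=camera('top')
f=lambda U,V,s_,o:((U+.5)/s_-.5+o[0],(V+.5)/s_-.5+o[1])
Rm=R.from_quat(s['orientation']).as_matrix();print('tooly yaw',np.arctan2(Rm[1,1],Rm[0,1]))
TCP=s['tool_pos'];x=Rm[:,1];zup=-Rm[:,0]
top=lambda dx:TCP+x*dx+zup*.0154
fz=top(.1685)[2];rz=top(.0685)[2];print(fz,rz)
A=[onz(t,f(*q,5,(150,150)),z) for q,z in [((173,283),fz),((392,257),fz),((416,452),rz),((198,480),rz)]]
A=np.array(A);print((A*1000).round(1))
fr=(A[0]+A[1])/2;re=(A[2]+A[3])/2;print('front mid',fr,'pred',top(.1685),'rear',re,'pred',top(.0685))
print('yaw',np.arctan2(*(fr-re)[1::-1]),'edge yaws',[np.arctan2(-(d)[0],d[1]) for d in (A[0]-A[1],A[3]-A[2])],'L',np.linalg.norm(fr-re),np.linalg.norm(A[0]-A[1]))
print('bay of front',bayR().T@(fr-BO),'rear',bayR().T@(re-BO))
E
```

```text
tooly yaw 0.1624250572951731
0.14152131380680594 0.1297792548308245
[[603.8 185.1 141.5]
 [619.7  77.  141.5]
 [524.2  62.5 129.8]
 [507.3 170.1 129.8]]
front mid [0.61173342 0.13102444 0.14152131] pred [0.61173559 0.13199346 0.14152131] rear [0.51572511 0.1162977  0.12977925] pred [0.51373445 0.11593415 0.12977925]
yaw 0.15220394071182763 edge yaws [np.float64(0.1463448897694231), np.float64(0.15619994948903204)] L 0.09783838563967945 0.10930034227592736
bay of front [-0.02170232 -0.00383721  0.06763027] rear [-0.11717763 -0.00230299  0.08894836]
```

```bash
python3 - <<'E'
from h import *
from rig import arm
s=arm.read_state()
pos,Rt=held([-.015,0.001,.004],.15,yaw=BY+.008);rel(pos,Rt,s)
E
```

```text
xyz [ 0.0483  0.0197 -0.0019] rot [-0.014  0.001  0.031]
```

```bash
python3 -m inch '[{"x":0.005,"y":0.002,"z":-0.002,"gripper":1,"wx":-0.014,"wy":0,"wz":0.01},{"x":0.018,"y":0.007,"z":-0.002,"gripper":1,"wx":-0.014,"wy":0,"wz":0.02},{"x":0.033,"y":0.013,"z":-0.002,"gripper":1,"wx":-0.014,"wy":0,"wz":0.031},{"x":0.043,"y":0.018,"z":-0.002,"gripper":1,"wx":-0.014,"wy":0,"wz":0.031},{"x":0.046,"y":0.019,"z":-0.002,"gripper":1,"wx":-0.014,"wy":0,"wz":0.031}]'
python3 - <<'E'
from h import *
from rig import arm,camera
s=arm.read_state()
pos,Rt=held([-.012,0.001,.002],.16,yaw=BY+.008);rel(pos,Rt,s)
t=camera('top');cv2.imwrite('pics/t6.png',cv2.resize(t['image'][150:260,150:260],None,fx=5,fy=5,interpolation=cv2.INTER_CUBIC))
t=camera('side');cv2.imwrite('pics/s6.png',cv2.resize(t['image'][250:390,135:300],None,fx=4,fy=4,interpolation=cv2.INTER_CUBIC))
E
```

```text
time_s: 6.75
tool_pos: [0.4734, 0.1113, 0.0626]
orientation: [0.493, 0.506, -0.412, 0.575]
ft_force: [0.4, -0.7, -2.0]
grip_width: 0.0287
xyz [0.0045 0.0033 0.0002] rot [0.    0.001 0.01 ]
```

View pics/t6.png

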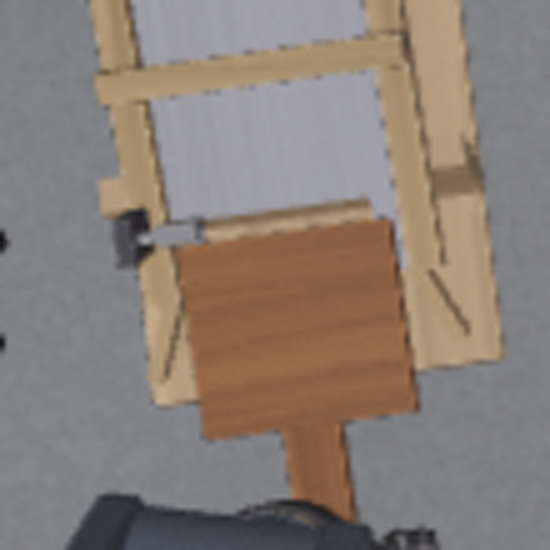

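View pics/s6.png

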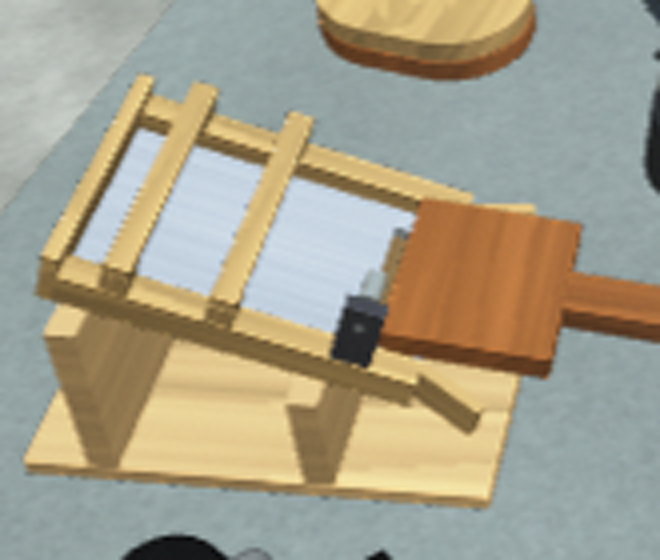

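```bash
python3 - <<'E'
from h import *
from rig import arm
s=arm.read_state()
for X,z,p in[(-.012,.001,.18),(-.004,.001,.19),(.005,.001,.20),(.015,.001,.215),(.025,.001,.23)]:
    pos,Rt=held([X,0.001,z],p,yaw=BY+.008);rel(pos,Rt,s)
E
```

```text
xyz [0.0094 0.0042 0.0004] rot [0.001 0.    0.03 ]
xyz [0.0095 0.0121 0.0005] rot [0.001 0.    0.04 ]
xyz [0.0095 0.021  0.0005] rot [0.001 0.    0.05 ]
xyz [0.0102 0.0309 0.0006] rot [0.001 0.    0.065]
xyz [0.0108 0.0408 0.0007] rot [0.001 0.    0.08 ]
```

```bash
python3 -m inch '[{"x":0.005,"y":0.002,"z":0,"gripper":1,"wx":0,"wy":0,"wz":0.015},{"x":0.009,"y":0.004,"z":0,"gripper":1,"wx":0,"wy":0,"wz":0.03},{"x":0.0095,"y":0.009,"z":0,"gripper":1,"wx":0,"wy":0,"wz":0.035},{"x":0.0095,"y":0.015,"z":0,"gripper":1,"wx":0,"wy":0,"wz":0.045},{"x":0.0095,"y":0.021,"z":0,"gripper":1,"wx":0,"wy":0,"wz":0.05}]'
python3 - <<'E'
from h import *
from rig import arm,camera
s=arm.read_state();print(s['q'],s['ft_force'])
for X,z,p in[(.005,.001,.2),(.015,.001,.215),(.025,.001,.23),(.035,.001,.25),(.045,.001,.27)]:
    pos,Rt=held([X,0.001,z],p,yaw=BY+.008);rel(pos,Rt,s)
t=camera('top');cv2.imwrite('pics/t7.png',cv2.resize(t['image'][150:260,150:260],None,fx=5,fy=5,interpolation=cv2.INTER_CUBIC))
t=camera('side');cv2.imwrite('pics/s7.png',cv2.resize(t['image'][250:390,135:300],None,fx=4,fy=4,interpolation=cv2.INTER_CUBIC))
E
```

```text
time_s: 7.35
tool_pos: [0.4947, 0.1154, 0.0574]
orientation: [0.506, 0.494, -0.397, 0.585]
ft_force: [-0.7, -1.2, -1.7]
grip_width: 0.0285
[-0.01340136  0.63655381  2.01070546  0.12614088  0.29893616  1.26397515] [-0.740198   -1.17897297 -1.66697081]
xyz [ 0.0006 -0.0004  0.0006] rot [ 0.001  0.001 -0.001]
xyz [0.0018 0.0095 0.0007] rot [0.001 0.001 0.014]
xyz [0.0029 0.0194 0.0008] rot [0.001 0.001 0.029]
xyz [0.0049 0.0294 0.0009] rot [0.001 0.001 0.049]
xyz [0.0069 0.0394 0.0009] rot [0.001 0.001 0.069]
```

View pics/t7.png

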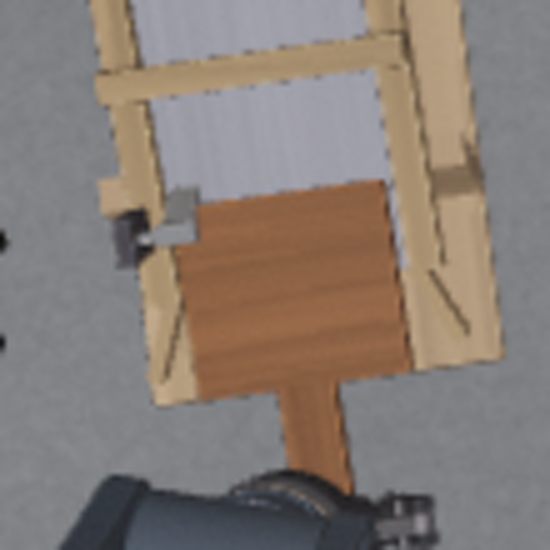

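View pics/s7.png

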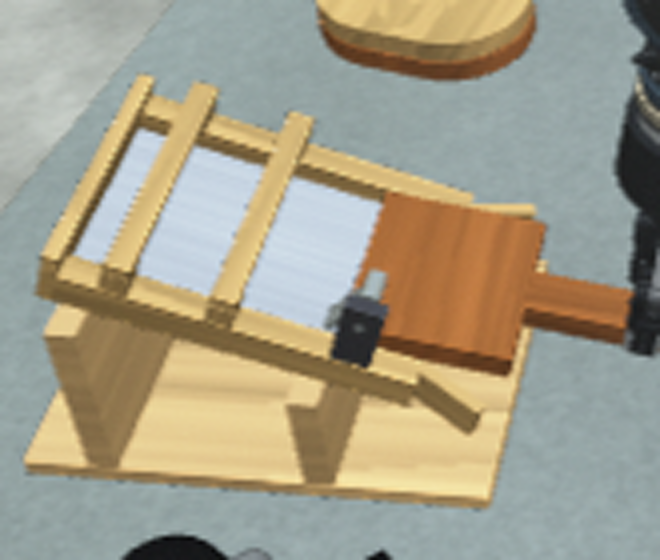

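The blade is between the rails, the catch is swinging up (top crop (178,215)), and wrist forces are near zero. I'll keep pushing.

```bash
python3 -m inch '[{"x":0.001,"y":0.008,"z":0.001,"gripper":1,"wx":0,"wy":0,"wz":0.012},{"x":0.003,"y":0.016,"z":0.001,"gripper":1,"wx":0,"wy":0,"wz":0.024},{"x":0.0045,"y":0.024,"z":0.001,"gripper":1,"wx":0,"wy":0,"wz":0.038},{"x":0.006,"y":0.032,"z":0.001,"gripper":1,"wx":0,"wy":0,"wz":0.054},{"x":0.0075,"y":0.0395,"z":0.001,"gripper":1,"wx":0,"wy":0,"wz":0.069}]'
python3 - <<'E'
from h import *
from rig import arm,camera
s=arm.read_state();print(s['q'],s['ft_force'])
for X,z,p in[(.045,.0,.27),(.055,.0,.285),(.065,.0,.30),(.075,.0,.315),(.085,.0,.33)]:
    pos,Rt=held([X,0.001,z],p,yaw=BY+.008);rel(pos,Rt,s)
t=camera('top');cv2.imwrite('pics/t8.png',cv2.resize(t['image'][150:260,150:260],None,fx=5,fy=5,interpolation=cv2.INTER_CUBIC))
t=camera('side');cv2.imwrite('pics/s8.png',cv2.resize(t['image'][250:390,135:300],None,fx=4,fy=4,interpolation=cv2.INTER_CUBIC))
E
```

```text
time_s: 7.95
tool_pos: [0.5349, 0.1215, 0.0577]
orientation: [0.523, 0.476, -0.377, 0.599]
ft_force: [-2.2, -0.3, -0.8]
grip_width: 0.0289
[-0.00712126  0.65684724  1.96175682  0.18811     0.2605488   1.21177303] [-2.23782525 -0.25275826 -0.75056564]
xyz [ 0.     -0.0003 -0.0001] rot [ 0.001  0.001 -0.001]
xyz [ 0.0018  0.0097 -0.    ] rot [0.001 0.001 0.014]
xyz [0.0037 0.0197 0.0001] rot [0.001 0.001 0.029]
xyz [0.0055 0.0297 0.0002] rot [0.001 0.001 0.044]
xyz [0.0074 0.0398 0.0002] rot [0.001 0.001 0.059]
```

View pics/t8.png

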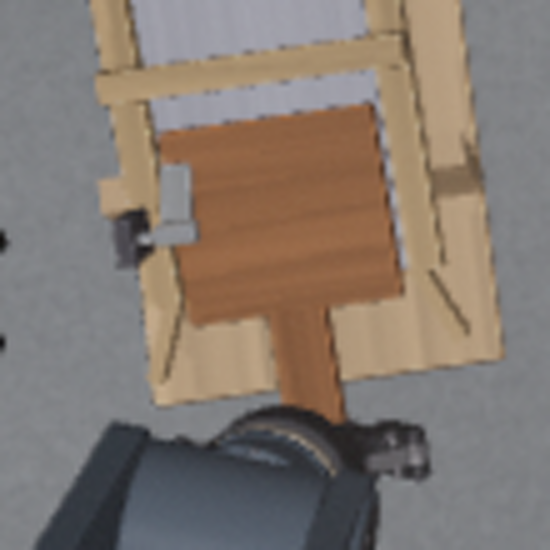

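View pics/s8.png

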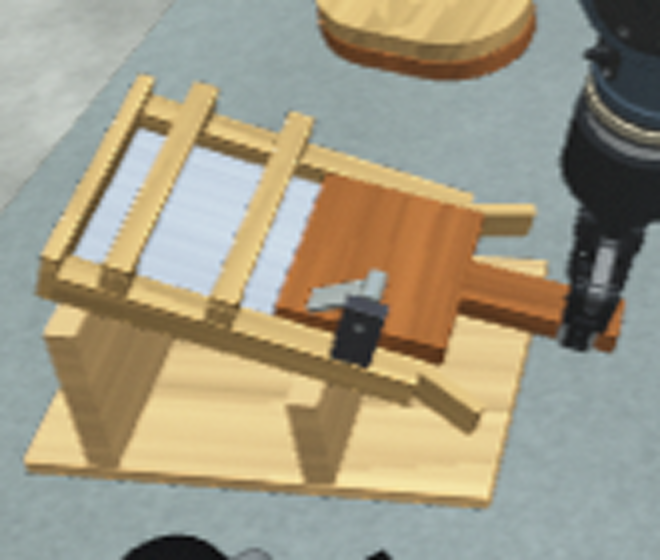

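```bash
python3 -m inch '[{"x":0.002,"y":0.008,"z":0.001,"gripper":1,"wx":0,"wy":0,"wz":0.012},{"x":0.0035,"y":0.016,"z":0.002,"gripper":1,"wx":0,"wy":0,"wz":0.024},{"x":0.005,"y":0.024,"z":0.002,"gripper":1,"wx":0,"wy":0,"wz":0.036},{"x":0.0065,"y":0.032,"z":0.002,"gripper":1,"wx":0,"wy":0,"wz":0.048},{"x":0.008,"y":0.04,"z":0.002,"gripper":1,"wx":0,"wy":0,"wz":0.06}]'
python3 - <<'E'
from h import *
from rig import arm,camera
s=arm.read_state();print(s['q'],s['ft_force'])
for X,z,p in[(.085,.0,.33),(.095,.0,.34),(.11,.0,.34),(.125,.0,.34),(.135,.0,.34)]:
    pos,Rt=held([X,-.001,z],p,yaw=BY+.008);rel(pos,Rt,s)
t=camera('top');cv2.imwrite('pics/t9.png',cv2.resize(t['image'][110:260,150:260],None,fx=4,fy=4,interpolation=cv2.INTER_CUBIC))
t=camera('side');cv2.imwrite('pics/s9.png',cv2.resize(t['image'][250:390,135:300],None,fx=4,fy=4,interpolation=cv2.INTER_CUBIC))
E
```

```text
time_s: 8.55
tool_pos: [0.5752, 0.1266, 0.0606]
orientation: [0.537, 0.46, -0.359, 0.61]
ft_force: [-0.3, -0.3, -0.5]
grip_width: 0.0285
[-0.00223607  0.67476772  1.90331605  0.23797649  0.24432173  1.17029558] [-0.26330809 -0.30450641 -0.50644631]
xyz [-0.0007 -0.0001  0.0002] rot [ 0.001  0.001 -0.001]
xyz [0.0009 0.0098 0.0003] rot [0.001 0.001 0.009]
xyz [0.0008 0.0248 0.0004] rot [0.001 0.001 0.009]
xyz [0.0006 0.0398 0.0005] rot [0.001 0.001 0.009]
xyz [0.0006 0.0498 0.0006] rot [0.001 0.001 0.009]
```

View pics/t9.png

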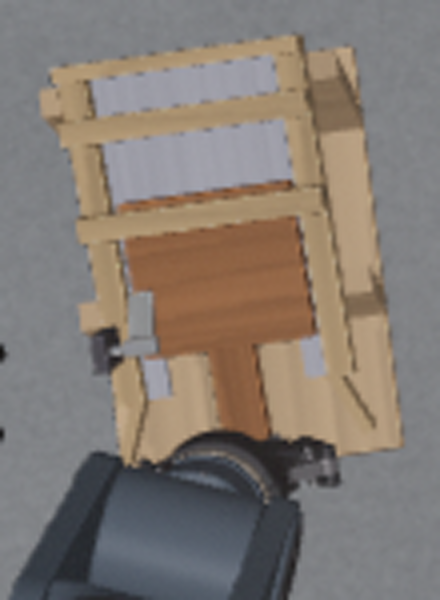

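View pics/s9.png

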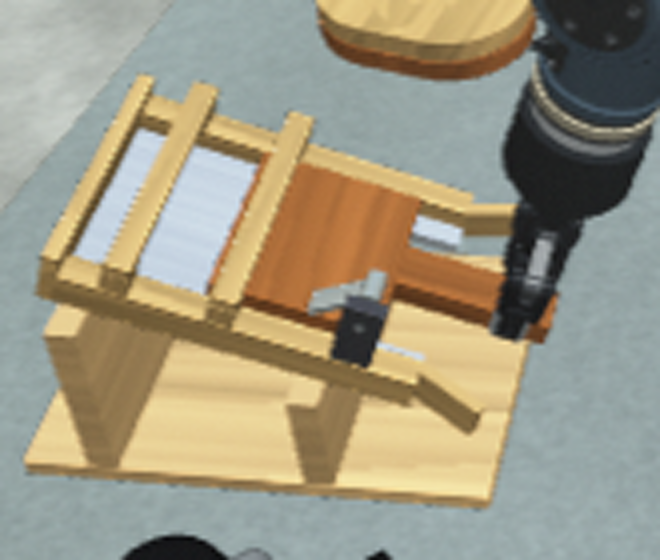

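```bash
python3 -m inch '[{"x":0.001,"y":0.01,"z":0.0,"gripper":1,"wx":0,"wy":0,"wz":0.009},{"x":0.001,"y":0.02,"z":0.0,"gripper":1,"wx":0,"wy":0,"wz":0.009},{"x":0.001,"y":0.03,"z":0.0,"gripper":1,"wx":0,"wy":0,"wz":0.009},{"x":0.001,"y":0.04,"z":0.0,"gripper":1,"wx":0,"wy":0,"wz":0.009},{"x":0.001,"y":0.05,"z":0.0,"gripper":1,"wx":0,"wy":0,"wz":0.009}]'
python3 - <<'E'
from h import *
from rig import arm,camera
s=arm.read_state();print(s['q'],s['ft_force'])
for X in(.135,.14,.12,.105):
    pos,Rt=held([X,-.001,0],.34,yaw=BY+.008);rel(pos,Rt,s)
t=camera('top');cv2.imwrite('pics/t10.png',cv2.resize(t['image'][110:260,150:260],None,fx=4,fy=4,interpolation=cv2.INTER_CUBIC))
t=camera('side');cv2.imwrite('pics/s10.png',cv2.resize(t['image'][250:390,135:300],None,fx=4,fy=4,interpolation=cv2.INTER_CUBIC))
E
```

```text
time_s: 9.15
tool_pos: [0.6222, 0.1351, 0.0765]
orientation: [0.539, 0.458, -0.356, 0.611]
ft_force: [-3.2, -0.9, 4.7]
grip_width: 0.0287
[0.01328723 0.67736052 1.78277603 0.1559206  0.35062491 1.26981415] [-3.16449511 -0.93553533  4.67810645]
xyz [ 0.     -0.0005  0.0007] rot [0.001 0.001 0.001]
xyz [0.     0.0045 0.0007] rot [0.001 0.001 0.001]
xyz [ 0.     -0.0155  0.0006] rot [0.001 0.001 0.001]
xyz [ 0.0001 -0.0305  0.0005] rot [0.001 0.001 0.001]
```

View pics/t10.png

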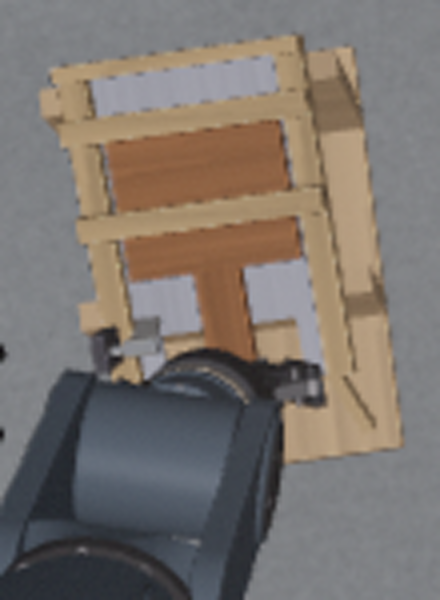

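View pics/s10.png

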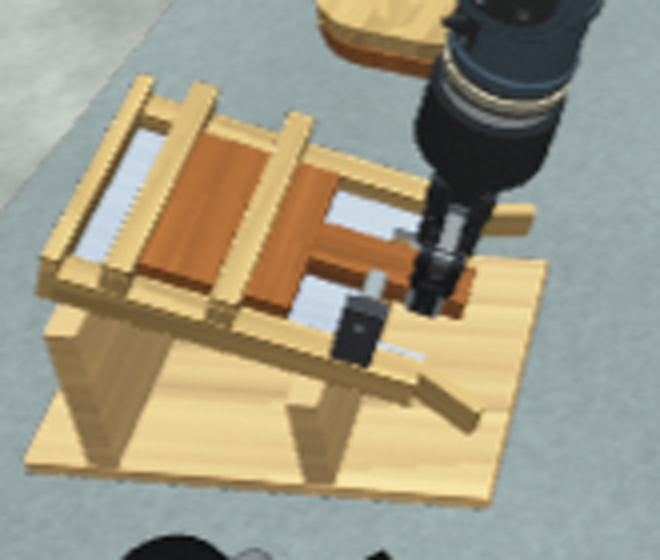

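The catch has dropped: its tip no longer shows up-slope of the post, at side crop (375,285). The shoulders are about 35 mm up-slope and the board is on the deck, with 4.7 N showing. Next I ease it back most of the way.

```bash
python3 -m inch '[{"x":0.0,"y":0.0,"z":0.0005,"gripper":1,"wx":0,"wy":0,"wz":0},{"x":0.0,"y":-0.007,"z":0.0005,"gripper":1,"wx":0,"wy":0,"wz":0},{"x":0.0,"y":-0.014,"z":0.0005,"gripper":1,"wx":0,"wy":0,"wz":0},{"x":0.0,"y":-0.021,"z":0.0005,"gripper":1,"wx":0,"wy":0,"wz":0},{"x":0.0,"y":-0.026,"z":0.0005,"gripper":1,"wx":0,"wy":0,"wz":0}]'
python3 - <<'E'
from h import *
from rig import arm,camera
s=arm.read_state();print(s['ft_force'])
t=camera('top');cv2.imwrite('pics/t11.png',cv2.resize(t['image'][110:260,150:260],None,fx=4,fy=4,interpolation=cv2.INTER_CUBIC))
t=camera('side');cv2.imwrite('pics/s11.png',cv2.resize(t['image'][250:390,135:300],None,fx=4,fy=4,interpolation=cv2.INTER_CUBIC))
E
```

```text
time_s: 9.75
tool_pos: [0.5959, 0.13, 0.0667]
orientation: [0.538, 0.458, -0.357, 0.611]
ft_force: [-0.9, 0.1, 3.9]
grip_width: 0.0285
[-0.8613837   0.06189331  3.90787231]
```

View pics/t11.png

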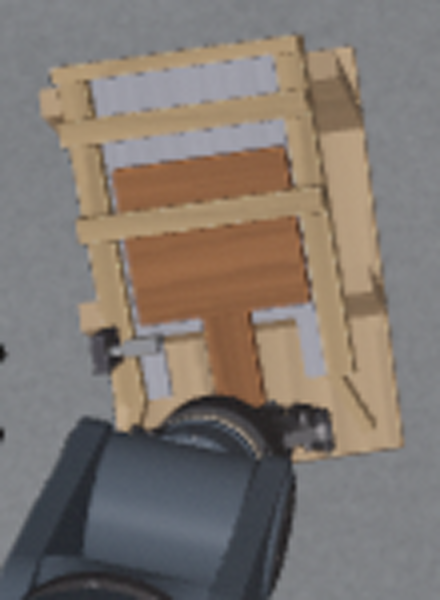

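View pics/s11.png

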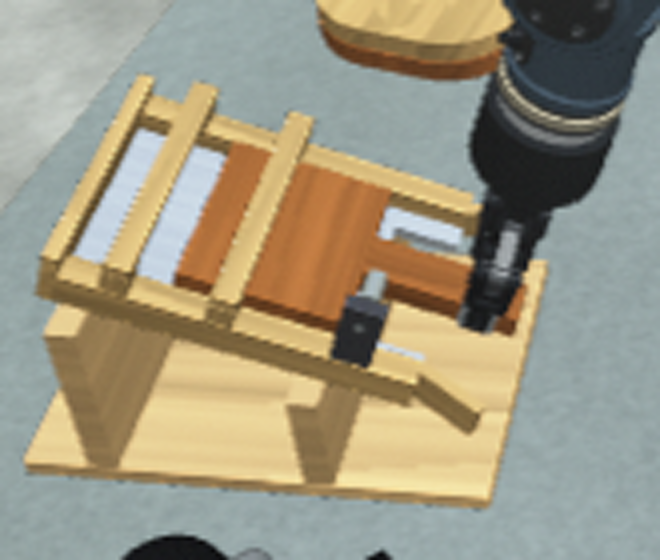

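```bash
python3 -m inch '[{"x":0.0,"y":-0.002,"z":0,"gripper":1,"wx":0,"wy":0,"wz":0},{"x":0.0,"y":-0.004,"z":0,"gripper":1,"wx":0,"wy":0,"wz":0},{"x":0.0,"y":-0.004,"z":0,"gripper":0.2,"wx":0,"wy":0,"wz":0},{"x":0.0,"y":-0.004,"z":0,"gripper":-0.15,"wx":0,"wy":0,"wz":0},{"x":0.0,"y":-0.004,"z":0,"gripper":-0.15,"wx":0,"wy":0,"wz":0}]'
python3 - <<'E'
from h import *
from rig import arm,camera
s=arm.read_state();print(s['ft_force'])
t=camera('top');cv2.imwrite('pics/t12.png',cv2.resize(t['image'][110:260,150:260],None,fx=4,fy=4,interpolation=cv2.INTER_CUBIC))
t=camera('side');cv2.imwrite('pics/s12.png',cv2.resize(t['image'][250:390,135:300],None,fx=4,fy=4,interpolation=cv2.INTER_CUBIC))
E
```

```text
time_s: 10.35
tool_pos: [0.5935, 0.1294, 0.0654]
orientation: [0.539, 0.458, -0.357, 0.611]
ft_force: [-0.3, 0.9, -0.9]
grip_width: 0.0494
[-0.26225831  0.92950111 -0.86570599]
```

View pics/t12.png

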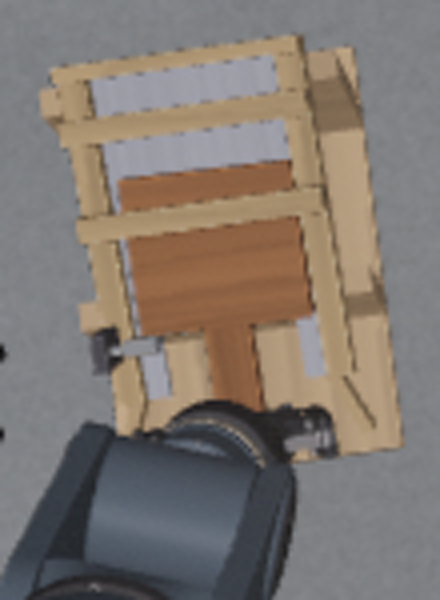

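View pics/s12.png

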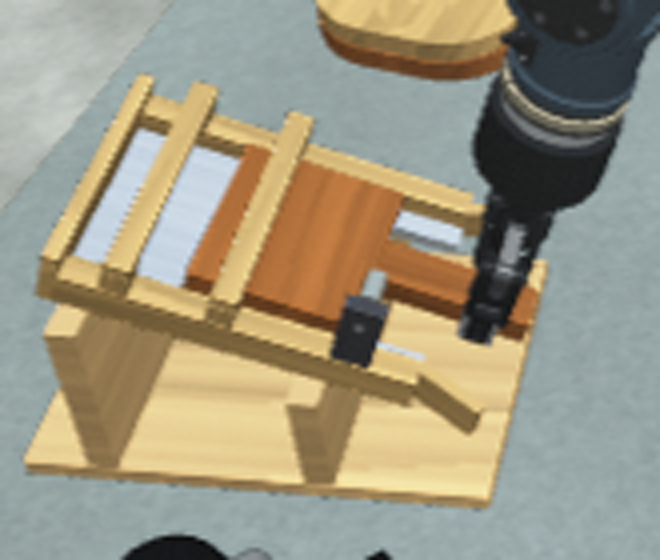

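The board has slid back to the catch, with its +y shoulder at top crop (145,332) against the tab. I'll withdraw the fingers square to the deck.

```bash
python3 -m inch '[{"x":-0.01,"y":0,"z":0,"gripper":-0.15,"wx":0,"wy":0,"wz":0},{"x":-0.03,"y":0,"z":0,"gripper":-0.15,"wx":0,"wy":0,"wz":0},{"x":-0.05,"y":-0.01,"z":0,"gripper":-0.15,"wx":0,"wy":0,"wz":0},{"x":-0.08,"y":-0.03,"z":0,"gripper":-0.15,"wx":0,"wy":0,"wz":0},{"x":-0.11,"y":-0.05,"z":0,"gripper":-0.15,"wx":0,"wy":0,"wz":0}]'
python3 -m inch '[{"x":-0.04,"y":-0.02,"z":0.02,"gripper":-0.15,"wx":0,"wy":0,"wz":0},{"x":-0.06,"y":-0.04,"z":0.04,"gripper":-0.15,"wx":0,"wy":0,"wz":0},{"x":-0.08,"y":-0.05,"z":0.07,"gripper":-0.15,"wx":0,"wy":0,"wz":0},{"x":-0.1,"y":-0.06,"z":0.1,"gripper":-0.15,"wx":0,"wy":0,"wz":0},{"x":-0.1,"y":-0.06,"z":0.13,"gripper":-0.15,"wx":0,"wy":0,"wz":0}]'
python3 - <<'E'
from h import *
from rig import arm,camera
s=arm.read_state();print(s['ft_force'])
t=camera('top');cv2.imwrite('pics/t13.png',cv2.resize(t['image'][110:260,150:260],None,fx=5,fy=4,interpolation=cv2.INTER_CUBIC)[:, :])
t=camera('side');cv2.imwrite('pics/s13.png',cv2.resize(t['image'][250:390,135:300],None,fx=4,fy=4,interpolation=cv2.INTER_CUBIC))
E
```

```text
time_s: 10.95
tool_pos: [0.5102, 0.1147, 0.154]
orientation: [0.539, 0.458, -0.356, 0.611]
ft_force: [-0.6, 0.5, -0.1]
grip_width: 0.0494
time_s: 11.45
tool_pos: [0.4441, -0.0295, 0.2296]
orientation: [0.539, 0.457, -0.356, 0.612]
ft_force: [0.7, -0.8, -0.8]
grip_width: 0.0491
[ 0.66820661 -0.78787288 -0.82889329]
```

View pics/t13.png

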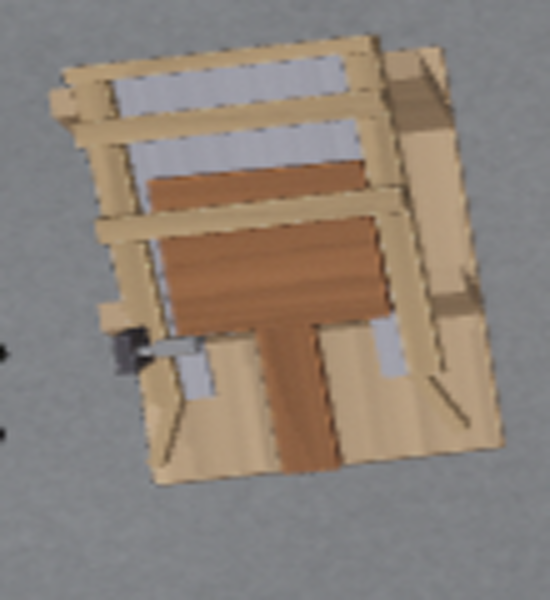

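View pics/s13.png

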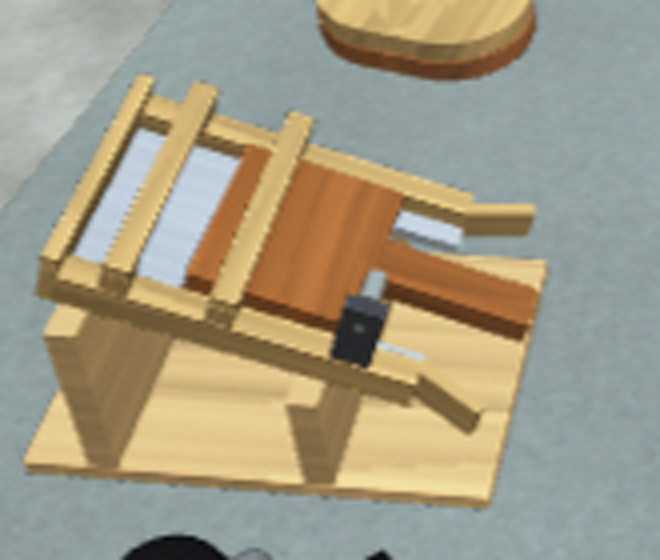

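```bash
python3 - <<'E'
from h import *
from rig import camera
t=camera('top');B=bayR()
def on(uv,zb):
    o,d=ray(t,uv);n=B[:,2];k=(n@(BO-o)+zb)/(n@d);return B.T@(o+k*d-BO)
g=lambda U,V:((U+.5)/5-.5+150,(V+.5)/4-.5+110)
P=np.array([on(g(*p),.018) for p in[(148,180),(362,162),(392,314),(172,333),(283,472),(341,466)]])*1000
print(P.round(1));print('centre',P[:4].mean(0).round(1),'len',(P[:2].mean(0)-P[2:4].mean(0)).round(1),'axis angle',np.arctan2(*(P[:2].mean(0)-P[4:].mean(0))[1::-1]))
print('tongue/deck refs',[(on(g(*p),0)*1000).round(1) for p in[(215,395),(186,399),(386,378),(408,374)]])
E
```

```text
[[103.5  49.4  18. ]
 [ 99.8 -58.5  18. ]
 [  3.2 -57.4  18. ]
 [  6.8  55.1  18. ]
 [-90.   15.1  18. ]
 [-90.4 -15.1  18. ]]
centre [53.3 -2.8 18. ] len [96.7 -3.4  0. ] axis angle -0.02383756857404087
tongue/deck refs [array([-38.1,  44.2,  -0. ]), array([-38.6,  59.4,   0. ]), array([-39.5, -45.2,   0. ]), array([-38.5, -56.8,  -0. ])]
```

```bash
python3 - <<'E'
from rig import ticket
print(ticket.finish_job())
E
```

```text
the job is handed in; nothing more can be done
None
```

I loaded the wooden paddle board into the rack blade first and handed the job in at about 11.5 s of the 48 s allowed. `finish_job()` gives no verdict, so what follows rests on my own checks.

**What I did:** I gripped the handle, set the blade between the guides, and pushed it up the slope so its front edge lifted the catch. I kept pushing until the catch dropped behind the blade, eased the board back and released it a few millimetres short, so it slid down onto the catch by itself. I first gripped the handle with the tool tilted, then re-gripped it square, because the tilted grip would have run a wrist joint to its limit.

**Last checks (top camera, calibration good to about 2 mm):**

| Check | Measured | Required |
|---|---|---|
| Blade centre up-slope of the pivot | about 53 mm | 47 to 62 mm |
| Offset from the centre line | about −3 mm | within 10 mm |
| Angle to the slope direction | about 0.02 to 0.035 rad | below 0.12 rad |

- **Catch:** it looks closed in both views, with the +y shoulder against it. I judged this by eye and did not measure its angle.
- **Flatness:** I did not measure it separately. The blade looks flat on the deck in the side view.
- **Forces:** wrist force readings, taken at the end of each move, stayed under about 7 N.
- **Clearances:** the gripper did not come near the catch, and I never went near the bystanders. The arm was clear of everything at hand-in.
- **Disagreement:** the blade length came out as 96.7 mm instead of 100 mm, which is within pixel accuracy.

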